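Press the bench dog flush and push the rail home

TASK

The grooved pine rail on the clamping board should lie against the two back dogs, but one raised brass dog stands between it and them. Press that dog down gently with the fingertips until it is flush with the board, then push the rail back over it until its far edge rests against both back dogs, and draw the hand away. Only touch and push, lifting nothing; leave the other raised dogs up, and leave the pencil, the eraser, the chisel and the pine block where they lie.

Things in the scene. Friction and masses are not known exactly. Their poses are not given: they have to be found in the camera images.
- board: grey clamping board with wooden lipping, 300 mm (x) by 340 mm (y), standing fixed on the bench; top face level, 48 mm above the bench; origin at the centre of its underside; its +x points from the front edge (towards the robot) to the back edge, +y to its left. 20 mm holes on a 70 mm grid: rows at x = -105, -35, 35 and 105 mm, columns at y = -140, -70, 0, 70 and 140 mm. Most are empty, seven hold brass dogs: four raised, three already flush
- dog_front (a joint): how far the raised dog that stands in the rail's way has been pressed down: 0 = fully raised, 0.022 = flush with the board, stop at 0.023. It slides straight down on 5 N of friction, with no spring, and stays where it is left. It stands in the row x = 35 mm of the board, in the column y = -70, 0 or 70 mm; the other two of these holes hold dogs that are already flush
- dog_front_top (a point): centre of the top of that dog, a brass peg 19 mm in diameter with a chamfered rim, 22 mm above the board while raised
- dog_left (a joint): the same for the raised left back dog, row x = 105 mm, column y = 70 mm of the board; the front of its shank is at x = 95.5 mm
- dog_right (a joint): the same for the raised right back dog, row x = 105 mm, column y = -70 mm
- dog_side (a joint): the same for the raised side dog, row x = 35 mm, outermost column y = 140 or -140 mm, clear of the rail's way
- rail: loose pine rail, 60 mm (x) by 190 mm (y) by 20 mm high, 0.09 to 0.18 kg, lying flat on the front part of the board, a groove along its top nearer its back edge; origin at the centre of its underside, +x points to its back (far) edge, +y along its length to the left. Its ends pass the side dog with some 20 mm to spare
- rail_back_left (a point): point on the rail's back edge face, 70 mm left (+y) of its middle, at half its height; it meets the left back dog
- rail_back_right (a point): point on the rail's back edge face, 70 mm right (-y) of its middle, at half its height; it meets the right back dog
- red_pencil: loose red pencil, 116 mm long, 7 mm thick, lying on the left edge of the board; origin at the underside near its middle, its y axis along it
- eraser: loose blue and white eraser, 20 x 42 x 13 mm, on the board near its right front corner; origin at the centre of its underside
- chisel: loose wood chisel, 240 mm long, 23 mm high, lying on the bench to the right of the board; origin under its middle, its y axis along it
- offcut_2: loose pine block, 28 x 62 x 28 mm, on the bench to the right front of the board; origin at the centre of its underside

How it is judged:
On the way, in this order (a step that is already met when the one before it is completed fails the run):
1. the dog in the rail's way is flush with the board (value of joint dog_front above 0.0205 m), for 0.2 s.
2. the rail's far edge rests against both back dogs (x of each of rail_back_left, rail_back_right in the frame of board above 0.092 m and y of rail in the frame of board between -0.025 and 0.025 m and z of rail in the frame of board below 0.051 m and angle between rail's own z axis and vertical below 0.03 rad), for 0.2 s.
At the end, for the whole second after the job is handed in: The dog in the way is within 1.5 mm of flush, the other raised dogs are up (within 3 mm); the rail lies flat and still, its back edge within 3.5 mm of both back dogs, its middle within 25 mm sideways of the board's; pencil, eraser, chisel and block are within 15 mm of where they were (all of step 2 and value of joint dog_front above 0.0205 m and value of joint each of dog_left, dog_right, dog_side below 0.003 m and linear speed of rail below 0.01 m/s and distance of each of red_pencil, eraser, chisel, offcut_2 from where it was at the start of the episode below 0.015 m); the robot touches nothing.
It fails at once if another raised dog is pressed down by more than 3 mm (value of joint any of dog_left, dog_right, dog_side above 0.003 m).
It fails at once if the rail is lifted or tipped (height (world z) of rail above 0.056 m or angle between rail's own z axis and vertical above 0.15 rad).
It fails at once if the pencil, eraser, chisel or block is moved by more than 15 mm (distance of any of red_pencil, eraser, chisel, offcut_2 from where it was at the start of the episode above 0.015 m).
It fails at once if the fingers press with more than 40 N: not gentle (contact force between the fingers and anything else above 40 N).
It also fails if it takes over 56 s, if anything falls off the work surface, if the arm or the gripper's body presses on something with over 40 N, if the wrist force passes 120 N, or if a joint passes its speed limit or range.

ROBOT

A 6-joint arm with a two-finger parallel gripper is mounted at the origin on a cart in front of the work surface, level with it; the furniture and walls round the work are solid. World frame = base frame: x ahead of the robot, y to its left, z up, the work surface at z = 0. Lengths are in m, angles in rad, forces in N, time in s.
With the tool pointing down it reaches from about 0.25 to 0.775 m from the base axis. Payload 4 kg.
Tool frame: the origin (TCP) lies midway between the tips of the shut fingers; the grasp point (between the pads) lies grip_point_offset behind it (grip_point_offset is the distance from the TCP to the grasp point, in m); z points along the fingers, y is the line along which they close (so a half turn about z gives the same grasp; the last joint's range is limited). The gripper opens to 94 mm and grips with 3 to 60 N. Pads are 16 mm wide; open, the fingers measure 119 mm over their backs; the gripper's body (75 mm by 177 mm) begins 78 mm behind the grasp point.
Start: joints at [-1.227, 0.087, 1.371, -0, 1.684, -0.103], TCP at [0.238, -0.496, 0.206] pointing down, gripper open.
Joint ranges: [-3.1, 3.1], [-0.76, 2.03], [0.27, 2.55], [-1.08, 4.22], [0.17, 2.65], [-2.57, 2.57]. Speed limits (rad/s): [2.79, 2.79, 3.14, 3.14, 3.14, 3.14].

INTERFACE

Orientations are given as [roll, pitch, yaw] about the fixed x, y, z axes, in that order (R = Rz(yaw) Ry(pitch) Rx(roll)).
In Python, from bench import * gives the robot as it stands. The module is installed in compiled form; this text tells all that it offers.
- The arm moves only by the tool apply_moves, never from a script. Its argument "commands" is a list of rows, each a list of 7 numbers: the turn, a rotation vector about the world's x, y, z in rad, then the shift along the world's x, y, z in m, then the opening in per cent of the stroke, from 0 (shut) to 100 (fully open). In form: [[ax, ay, az, x, y, z, jaw], ...]. A call has exactly 5 rows; each row is the pose to reach, as a shift and turn from the pose commanded when the call began; what a row does not reach only later rows make up. A row lasts 1/10 s, in which the tool goes at most 50 mm and 8.59 degrees, less where a joint would pass 70% of its speed; a pose out of reach is approached as far as the arm can. A call with a gripper value outside its range is refused whole. The fingers move at their own pace and stop on an object; the grip force is fixed at half the most. Time passes only in rows, so rows that repeat a pose let the fingers close, or fill a call up. It gives the time, the measured TCP pose, the force, the opening and the grip force at its end, in the units of the state.
- get_obs(): the state, without advancing time (a new reading comes with each control period).
- snapshot(name): name is "scene" or "top" or "wrist"; returns a dict with "pixels" (420x560x3 uint8, red, green, blue), "vertical_fov" (degrees; the focal length in pixels is half the picture's height over the tangent of half this angle, whatever the lens; pixels are square), "cx", "cy" (the principal point, pixels), "rvec" (rotation vector, rad) and "tvec" (3), from world to camera coordinates, as OpenCV has them. Camera axes: x right, y down, z forward; pixel columns grow to the right and rows downward; lengths in m; the calibration is good to about 2 mm. A picture is of the moment at which its call begins. There is no depth.
- close_job(): hands the job in; it is judged then, once.
Trained networks look in the newest picture that a camera, given by its name, has taken for a name from the list of things; names that differ only in an ending like _2 or _b are one class to them, and where a whole thing is asked for, a point or a joint stands for the part that bears it (a point fixed in the world has none). Each returns a list of dicts, best first, with "score" (0 to 1); they miss things now and then, are a little off and sometimes report something else, mostly with a low value. They report only what shows in the picture. A call takes as long as a camera call.
- masks_of(camera, query): "mask" (420x560 bool, what is visible of it) and "extent" ([left, top, right, bottom] in pixels, round what is visible of it).
- place_of(camera, query): "pixel" ([column, row] in pixels: a listed point, or the origin of a listed thing).
The state is a dict: "time": time; "joint_positions": joint angles; "qvel": joint speeds; "joint_torque": joint torques, N m; "tool_pos": TCP position; "ee_rot": TCP orientation; "wrist_force": force on the tool from outside, world axes, zero at the start; "wrist_torque": the same for the moment, N m; "width": finger opening in m; "finger_force": force on a finger pad.
Only numpy, scipy, OpenCV 4.12 (cv2) and the standard library are available. Lean on these libraries where they do the work, as an engineer would, in place of code of your own. Each camera call takes 0.05 s, during which the arm holds its last target. There are 200 camera calls.

## Working session

There is one attempt and no reset: what is moved stays moved. The work goes in short steps, Python scripts to look and compute and a tool call to move; the robot and the scene stay as the last step left them, time stands still between calls to the robot, and variables do not carry over. Pictures are saved under pics/ and viewed, at most 10 in all, crops included, and the job is handed in when it is done.

Besides the shell and the picture viewer there is one more tool, called after ">>>" in YAML: its name, and indented under it one key for each argument. apply_moves: Moves the arm, as the interface text tells. Its arguments: {"type":"object","properties":{"commands":{"type":"array"}},"required":["commands"]}

```bash
mkdir -p pics; cat > h.py <<'E'
from bench import *
import numpy as np, cv2
def ray(s,px):
    f=210/np.tan(np.radians(s["vertical_fov"])/2)
    R=cv2.Rodrigues(np.array(s["rvec"],float))[0]; t=np.array(s["tvec"],float)
    d=R.T@np.array([(px[0]-s["cx"])/f,(px[1]-s["cy"])/f,1]); return -R.T@t,d
def at(s,px,z):
    o,d=ray(s,px); return np.round(o+d*(z-o[2])/d[2],4)
def proj(s,P):
    f=210/np.tan(np.radians(s["vertical_fov"])/2)
    K=np.array([[f,0,s["cx"]],[0,f,s["cy"]],[0,0,1]])
    return cv2.projectPoints(np.array(P,float).reshape(-1,1,3),np.array(s["rvec"],float),np.array(s["tvec"],float),K,None)[0][:,0]
E
python3 - <<'E'
from h import *
Z={"board":0,"dog_front_top":.07,"rail":.048,"rail_back_left":.058,"rail_back_right":.058,"red_pencil":.048,"eraser":.048,"chisel":0,"offcut_2":0,"dog_left":.048,"dog_right":.048,"dog_side":.048}
for c in("top","scene"):
    s=snapshot(c); cv2.imwrite(f"pics/{c}0.png",s["pixels"][:,:,::-1])
    for q,z in Z.items():
        try:
            for r in place_of(c,q)[:3]: print(c,q,round(r["score"],2),np.round(r["pixel"],1),at(s,r["pixel"],z)[:2])
        except Exception as e: print(q,e)
o=get_obs();print(o["time"],o["tool_pos"],o["ee_rot"],o["width"])
E
```

```text
top board 0.67 [267.6 203.8] [0.5279 0.0056]
top dog_front_top 0.54 [367.  171.9] [ 0.5847 -0.2141]
top dog_front_top 0.41 [232.3 184.2] [0.5641 0.081 ]
top rail 0.8 [264.4 223.4] [0.479  0.0137]
top rail_back_left 0.9 [233.2 205.2] [0.5197 0.0807]
top rail_back_right 0.62 [300.5 210.7] [ 0.504  -0.0659]
top eraser 0.46 [335.3 248.1] [ 0.4207 -0.1404]
top chisel 0.67 [371.9 173.7] [ 0.5939 -0.2436]
top chisel 0.37 [193.9 234.3] [0.4615 0.1765]
top offcut_2 0.67 [378.6 255.5] [ 0.4011 -0.2483]
dog_left it knows: board, chisel, dog_front_top, eraser, offcut, rail, rail_back_left, rail_back_right, red_pencil
dog_right it knows: board, chisel, dog_front_top, eraser, offcut, rail, rail_back_left, rail_back_right, red_pencil
dog_side it knows: board, chisel, dog_front_top, eraser, offcut, rail, rail_back_left, rail_back_right, red_pencil
scene board 0.89 [293.9 238.5] [0.5336 0.0124]
scene dog_front_top 0.64 [265.8 225.6] [0.5739 0.0811]
scene rail 0.67 [313.4 225. ] [0.4867 0.0006]
scene rail_back_right 0.97 [319.2 209.1] [ 0.4962 -0.0571]
scene rail_back_right 0.55 [356.6 204.1] [ 0.4191 -0.121 ]
scene rail_back_right 0.37 [374.2 204.1] [ 0.3785 -0.1406]
scene eraser 0.59 [311.7 186.7] [ 0.5659 -0.169 ]
scene eraser 0.39 [358.7 204.7] [ 0.4178 -0.1361]
scene chisel 0.96 [310.6 187.7] [ 0.5993 -0.2392]
dog_left it knows: board, chisel, dog_front_top, eraser, offcut, rail, rail_back_left, rail_back_right, red_pencil
dog_right it knows: board, chisel, dog_front_top, eraser, offcut, rail, rail_back_left, rail_back_right, red_pencil
dog_side it knows: board, chisel, dog_front_top, eraser, offcut, rail, rail_back_left, rail_back_right, red_pencil
1.0 [ 0.23764311 -0.49602668  0.20549891] [ 3.14151084e+00 -6.22650357e-06  4.46803817e-01] 0.09392558584693943
```

```bash
python3 - <<'E'
import cv2
a=cv2.imread("pics/top0.png")[120:290,160:400]
cv2.imwrite("pics/topc.png",cv2.resize(a,None,fx=3.3,fy=3.3,interpolation=cv2.INTER_CUBIC))
E
```

```text
(no output)
```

View pics/topc.png

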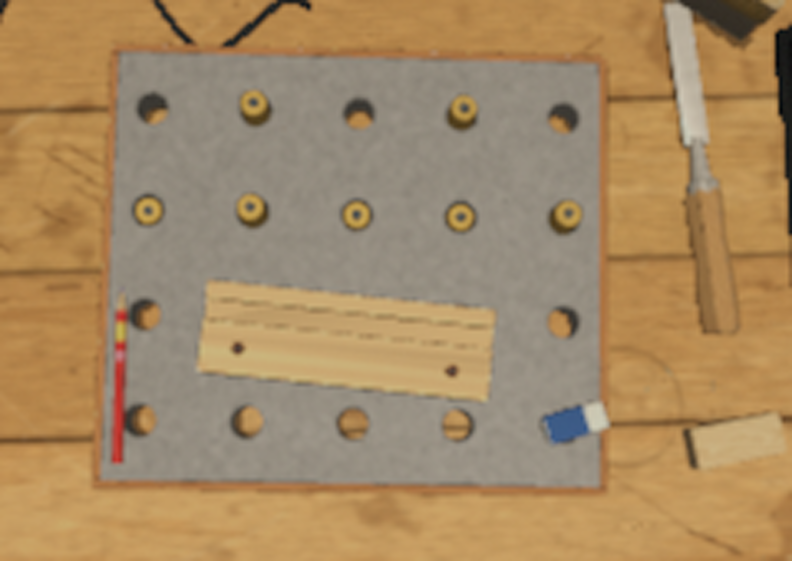

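View pics/scene0.png

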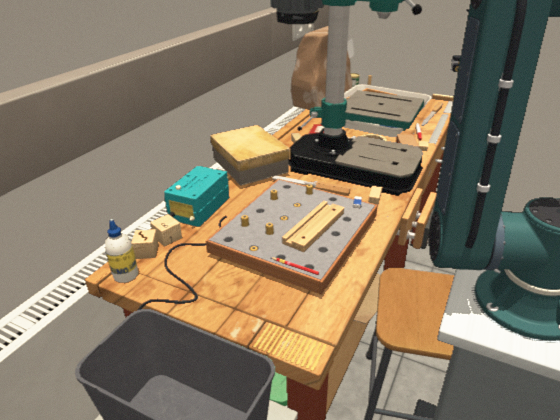

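The top view crop shows the raised dog in the way at the left column (crop 252,208, y=+70), the side dog on the right (567,215), and the back dogs at (255,105) and (463,110). The rail is slightly yawed, with its corners at (207,281), (495,310), (488,401) and (198,371). Next I fit the board and rail poses.

```bash
python3 - <<'E'
from h import *
from scipy.optimize import least_squares
s=snapshot("top")
c=lambda p:np.array(p)/3.3+[160,120]-.35
B=[((.105,.07,.07),(255,104)),((.105,-.07,.07),(464,108)),((.035,.07,.07),(251,207)),((.035,-.14,.07),(568,213)),
((.035,.14,.048),(148,210)),((.035,0,.048),(357,215)),((.035,-.07,.048),(461,217)),
((-.105,0,.048),(353,423)),((-.105,.07,.048),(247,421)),((-.105,-.07,.048),(458,425)),((-.035,.14,.048),(145,314)),((-.035,-.14,.048),(563,322))]
R=[((.03,.095,.068),(207,281)),((.03,-.095,.068),(495,310)),((-.03,-.095,.068),(488,401)),((-.03,.095,.068),(198,371))]
def T(p,P):
    P=np.array(P);x,y,a=p;C,S=np.cos(a),np.sin(a)
    return np.c_[x+C*P[:,0]-S*P[:,1],y+S*P[:,0]+C*P[:,1],P[:,2]]
out=[]
for D in(B,R):
    P=[d[0] for d in D];px=np.array([c(d[1]) for d in D])
    r=least_squares(lambda p:(proj(s,T(p,P))-px).ravel(),[.52,0,0]);out.append(r.x)
    print(np.round(r.x,4),np.round(np.abs(r.fun).max(),2))
b=out[0]
for n,P in dict(front=(.035,.07,.07),dl=(.105,.07,.07),dr=(.105,-.07,.07),goal=(.0655,0,.048),side=(.035,-.14,.07)).items(): print(n,np.round(T(b,[P]),4))
print(T(out[1],[d[0] for d in R]).round(4)[:,:2])
E
```

```text
[ 0.53    0.0055 -0.0446] 0.41
[ 0.4787  0.0124 -0.1264] 0.5
front [[0.5681 0.0739 0.07  ]]
dl [[0.638  0.0708 0.07  ]]
dr [[ 0.6318 -0.0691  0.07  ]]
goal [[0.5955 0.0026 0.048 ]]
side [[ 0.5588 -0.1359  0.07  ]]
[[ 0.5204  0.1029]
 [ 0.4965 -0.0856]
 [ 0.4369 -0.078 ]
 [ 0.4609  0.1105]]
```

>>> apply_moves:
  commands:
    - [0,0,-0.1,0.015,0.045,0,0]
    - [0,0,-0.2,0.03,0.09,0,0]
    - [0,0,-0.3,0.045,0.135,0,0]
    - [0,0,-0.4,0.06,0.18,0,0]
    - [0,0,-0.49,0.075,0.225,0,0]

```text
time: 1.55
tool_pos: [0.3129, -0.2693, 0.2056]
ee_rot: [3.141, -0.001, -0.048]
wrist_force: [0.9, -0.8, 0.2]
width: 0.0574
finger_force: 0.0
```

>>> apply_moves:
  commands:
    - [0,0,0,0.015,0.045,0,0]
    - [0,0,0,0.03,0.09,0,0]
    - [0,0,0,0.045,0.135,0,0]
    - [0,0,0,0.06,0.18,0,0]
    - [0,0,0,0.075,0.225,0,0]

```text
time: 2.05
tool_pos: [0.3879, -0.0442, 0.2059]
ee_rot: [3.141, -0.001, -0.044]
wrist_force: [1.1, -0.3, 0.1]
width: 0.0176
finger_force: 0.0
```

>>> apply_moves:
  commands:
    - [0,0,0,0.036,0.024,-0.016,0]
    - [0,0,0,0.072,0.048,-0.032,0]
    - [0,0,0,0.108,0.072,-0.048,0]
    - [0,0,0,0.144,0.096,-0.064,0]
    - [0,0,0,0.18,0.12,-0.08,0]

```text
time: 2.55
tool_pos: [0.569, 0.0753, 0.1249]
ee_rot: [3.141, -0.0, -0.043]
wrist_force: [0.7, 0.1, 0.1]
width: 0.0003
finger_force: 0.0
```

>>> apply_moves:
  commands:
    - [0,0,0,-0.001,-0.001,-0.015,0]
    - [0,0,0,-0.001,-0.001,-0.03,0]
    - [0,0,0,-0.001,-0.001,-0.04,0]
    - [0,0,0,-0.001,-0.001,-0.046,0]
    - [0,0,0,-0.001,-0.001,-0.048,0]

```text
time: 3.05
tool_pos: [0.5659, 0.0722, 0.0777]
ee_rot: [3.141, -0.0, -0.044]
wrist_force: [0.5, 0.5, -0.7]
width: 0.0004
finger_force: 0.0
```

>>> apply_moves:
  commands:
    - [0,0,0,0,0,-0.003,0]
    - [0,0,0,0,0,-0.006,0]
    - [0,0,0,0,0,-0.009,0]
    - [0,0,0,0,0,-0.011,0]
    - [0,0,0,0,0,-0.012,0]

```text
time: 3.55
tool_pos: [0.5671, 0.0728, 0.0664]
ee_rot: [3.141, -0.001, -0.043]
wrist_force: [-2.3, -1.1, 4.0]
width: 0.0007
finger_force: 2.4
```

>>> apply_moves:
  commands:
    - [0,0,0,0,0,-0.003,0]
    - [0,0,0,0,0,-0.006,0]
    - [0,0,0,0,0,-0.009,0]
    - [0,0,0,0,0,-0.012,0]
    - [0,0,0,0,0,-0.014,0]

```text
time: 4.05
tool_pos: [0.5671, 0.0728, 0.0521]
ee_rot: [3.141, -0.001, -0.043]
wrist_force: [-1.1, -1.0, 5.3]
width: 0.0004
finger_force: 2.5
```

>>> apply_moves:
  commands:
    - [0,0,0,0,0,-0.0007,0]
    - [0,0,0,0,0,-0.0014,0]
    - [0,0,0,0,0,-0.002,0]
    - [0,0,0,0,0,-0.0026,0]
    - [0,0,0,0,0,-0.003,0]

```text
time: 4.55
tool_pos: [0.567, 0.0728, 0.0487]
ee_rot: [3.141, -0.001, -0.043]
wrist_force: [-0.2, -0.8, 4.2]
width: 0.0004
finger_force: 2.3
```

>>> apply_moves:
  commands:
    - [0,0,0,0,0,-0.0002,0]
    - [0,0,0,0,0,-0.0004,0]
    - [0,0,0,0,0,-0.0006,0]
    - [0,0,0,0,0,-0.0008,0]
    - [0,0,0,0,0,-0.001,0]

```text
time: 5.05
tool_pos: [0.5671, 0.0728, 0.0483]
ee_rot: [3.141, -0.001, -0.043]
wrist_force: [-1.1, -1.4, 7.2]
width: 0.0004
finger_force: 3.8
```

>>> apply_moves:
  commands:
    - [0,0,0,0,0,-0.0002,0]
    - [0,0,0,0,0,-0.0004,0]
    - [0,0,0,0,0,-0.0006,0]
    - [0,0,0,0,0,-0.0006,0]
    - [0,0,0,0,0,-0.0006,0]

```text
time: 5.55
tool_pos: [0.5671, 0.0728, 0.0483]
ee_rot: [3.141, -0.001, -0.043]
wrist_force: [-1.3, -2.5, 9.5]
width: 0.0004
finger_force: 4.5
```

>>> apply_moves:
  commands:
    - [0,0,0,0,0,0.015,0]
    - [0,0,0,0,0,0.05,20]
    - [0,0,0,-0.03,-0.01,0.065,100]
    - [0,0,0,-0.075,-0.025,0.065,100]
    - [0,0,0,-0.115,-0.04,0.065,100]

```text
time: 6.05
tool_pos: [0.45, 0.0333, 0.112]
ee_rot: [-3.141, 0.001, -0.042]
wrist_force: [-0.2, -0.1, 0.5]
width: 0.0292
finger_force: 0.0
```

```bash
python3 - <<'E'
from h import *
s=snapshot("top"); cv2.imwrite("pics/top1.png",cv2.resize(s["pixels"][120:290,160:400,::-1],None,fx=3.3,fy=3.3,interpolation=cv2.INTER_CUBIC))
E
```

```text
(no output)
```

View pics/top1.png

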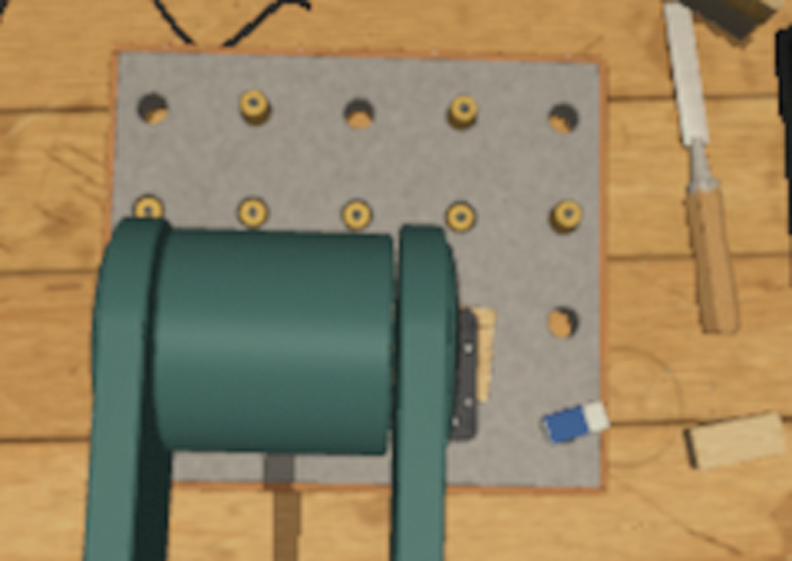

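The dog at crop (252,212) now looks like its flush neighbours. The rail's right end is where it was, so I go down in front of it.

>>> apply_moves:
  commands:
    - [0,0,0,-0.02,-0.008,0,100]
    - [0,0,0,-0.04,-0.017,0,100]
    - [0,0,0,-0.04,-0.017,0,100]
    - [0,0,0,-0.04,-0.017,0,100]
    - [0,0,0,-0.04,-0.017,0,100]

```text
time: 6.6
tool_pos: [0.4124, 0.0164, 0.1119]
ee_rot: [-3.141, -0.0, -0.043]
wrist_force: [0.4, 0.3, -0.6]
width: 0.0728
finger_force: 0.0
```

>>> apply_moves:
  commands:
    - [0,0,0,0,0,-0.02,100]
    - [0,0,0,0,0,-0.04,100]
    - [0,0,0,0,0,-0.05,100]
    - [0,0,0,0,0,-0.056,100]
    - [0,0,0,0,0,-0.056,100]

```text
time: 7.1
tool_pos: [0.4115, 0.0162, 0.0552]
ee_rot: [-3.141, 0.002, -0.043]
wrist_force: [-0.8, -0.5, 0.4]
width: 0.094
finger_force: 0.0
```

>>> apply_moves:
  commands:
    - [0,0,0,0.01,0,0,100]
    - [0,0,0,0.02,-0.001,0,100]
    - [0,0,0,0.03,-0.0015,0,100]
    - [0,0,0,0.04,-0.002,0,100]
    - [0,0,0,0.05,-0.0025,0,100]

```text
time: 7.6
tool_pos: [0.4627, 0.0134, 0.0561]
ee_rot: [3.142, 0.0, -0.043]
wrist_force: [-1.4, 0.2, 0.4]
width: 0.0939
finger_force: 0.5
```

>>> apply_moves:
  commands:
    - [0,0,0,0.01,0,0,100]
    - [0,0,0,0.02,-0.001,0,100]
    - [0,0,0,0.03,-0.0015,0,100]
    - [0,0,0,0.04,-0.002,0,100]
    - [0,0,0,0.05,-0.0025,0,100]

```text
time: 8.1
tool_pos: [0.5124, 0.0109, 0.0558]
ee_rot: [3.142, 0.0, -0.043]
wrist_force: [-1.8, 0.3, 0.1]
width: 0.0939
finger_force: 0.6
```

>>> apply_moves:
  commands:
    - [0,0,0,0.008,0,0,100]
    - [0,0,0,0.016,-0.001,0,100]
    - [0,0,0,0.022,-0.001,0,100]
    - [0,0,0,0.028,-0.0015,0,100]
    - [0,0,0,0.032,-0.0015,0,100]

```text
time: 8.6
tool_pos: [0.5441, 0.0094, 0.0559]
ee_rot: [3.141, 0.0, -0.043]
wrist_force: [-0.7, -0.3, 0.9]
width: 0.0938
finger_force: 0.5
```

```bash
python3 - <<'E'
from h import *
s=snapshot("top"); cv2.imwrite("pics/top2.png",cv2.resize(s["pixels"][120:290,160:400,::-1],None,fx=3.3,fy=3.3,interpolation=cv2.INTER_CUBIC))
for c in("scene",):
    s=snapshot(c); cv2.imwrite("pics/sc2.png",cv2.resize(s["pixels"][160:290,190:400,::-1],None,fx=3.7,fy=3.7,interpolation=cv2.INTER_CUBIC))
E
```

```text
(no output)
```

View pics/sc2.png

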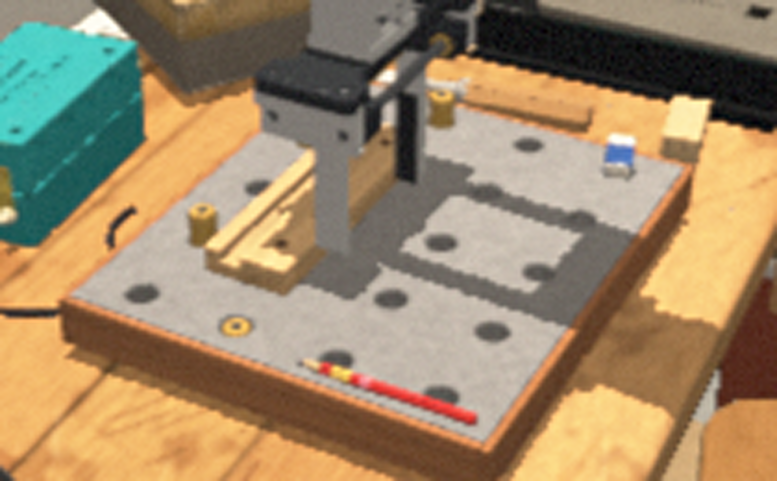

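The rail now lies over the pressed dog, flat, with its left back corner (crop 210,245) about 14 mm short of the left dog (203,225). I push the rest slowly.

>>> apply_moves:
  commands:
    - [0,0,0,0.002,0,0,100]
    - [0,0,0,0.004,0,0,100]
    - [0,0,0,0.006,-0.0005,0,100]
    - [0,0,0,0.008,-0.0005,0,100]
    - [0,0,0,0.01,-0.0005,0,100]

```text
time: 9.2
tool_pos: [0.5537, 0.009, 0.0559]
ee_rot: [3.142, 0.0, -0.043]
wrist_force: [-0.7, 0.1, -0.0]
width: 0.0943
finger_force: 0.3
```

>>> apply_moves:
  commands:
    - [0,0,0,0.0006,0,0,100]
    - [0,0,0,0.0012,0,0,100]
    - [0,0,0,0.0018,0,0,100]
    - [0,0,0,0.0024,0,0,100]
    - [0,0,0,0.003,0,0,100]

```text
time: 9.7
tool_pos: [0.5566, 0.009, 0.0559]
ee_rot: [3.141, 0.0, -0.043]
wrist_force: [-1.9, 0.0, 1.9]
width: 0.0939
finger_force: 1.0
```

>>> apply_moves:
  commands:
    - [0,0,0,0.0004,0,0,100]
    - [0,0,0,0.0008,0,0,100]
    - [0,0,0,0.0012,0,0,100]
    - [0,0,0,0.0016,0,0,100]
    - [0,0,0,0.002,0,0,100]

```text
time: 10.2
tool_pos: [0.5567, 0.009, 0.0559]
ee_rot: [3.141, 0.005, -0.043]
wrist_force: [-7.8, -1.0, 4.8]
width: 0.0944
finger_force: 3.9
```

>>> apply_moves:
  commands:
    - [0,0,0,0.0003,0,0,100]
    - [0,0,0,0.0006,0,0,100]
    - [0,0,0,0.0009,0,0,100]
    - [0,0,0,0.0012,0,0,100]
    - [0,0,0,0.0012,0,0,100]

```text
time: 10.7
tool_pos: [0.5568, 0.009, 0.0559]
ee_rot: [3.141, 0.007, -0.043]
wrist_force: [-9.2, 0.4, 7.8]
width: 0.094
finger_force: 5.1
```

The rail has stopped against the dogs: the force rises and the tool stays put. Drawing away.

>>> apply_moves:
  commands:
    - [0,0,0,-0.005,0,0,100]
    - [0,0,0,-0.02,0.001,0,100]
    - [0,0,0,-0.05,0.002,0,100]
    - [0,0,0,-0.07,0.003,0.03,100]
    - [0,0,0,-0.09,0.003,0.07,100]

```text
time: 11.2
tool_pos: [0.4678, 0.0122, 0.1241]
ee_rot: [-3.141, 0.004, -0.043]
wrist_force: [0.7, -0.1, 1.2]
width: 0.0941
finger_force: 0.0
```

>>> apply_moves:
  commands:
    - [0,0,0,-0.03,0,0.03,100]
    - [0,0,0,-0.07,0,0.05,100]
    - [0,0,0,-0.11,0,0.07,100]
    - [0,0,0,-0.14,-0.03,0.08,100]
    - [0,0,0,-0.16,-0.07,0.08,100]

```text
time: 11.7
tool_pos: [0.3102, -0.0581, 0.2085]
ee_rot: [3.139, -0.009, -0.038]
wrist_force: [0.8, -1.1, -0.7]
width: 0.0938
finger_force: 0.0
```

>>> apply_moves:
  commands:
    - [0,0,0,0,-0.045,0,100]
    - [0,0,0,0,-0.09,0,100]
    - [0,0,0,0,-0.135,0,100]
    - [0,0,0,0,-0.18,0,100]
    - [0,0,0,0,-0.22,0,100]

```text
time: 12.2
tool_pos: [0.31, -0.281, 0.2062]
ee_rot: [3.139, -0.003, -0.044]
wrist_force: [1.2, -0.7, -0.1]
width: 0.0939
finger_force: 0.0
```

```bash
python3 - <<'E'
from h import *
s=snapshot("top"); cv2.imwrite("pics/top3.png",cv2.resize(s["pixels"][120:290,160:400,::-1],None,fx=3.3,fy=3.3,interpolation=cv2.INTER_CUBIC))
# expected seated rail outline
b=(.53,.0055,-.0446);C,S=np.cos(b[2]),np.sin(b[2])
P=[(b[0]+C*x-S*y,b[1]+S*x+C*y,.068) for x,y in((.0955,.1),(.0955,-.09),(.0355,-.09),(.0355,.1))]
print(np.round((proj(s,P)+.35-[160,120])*3.3))
E
```

```text
[[208. 116.]
 [494. 123.]
 [493. 212.]
 [205. 206.]]
```

View pics/top3.png

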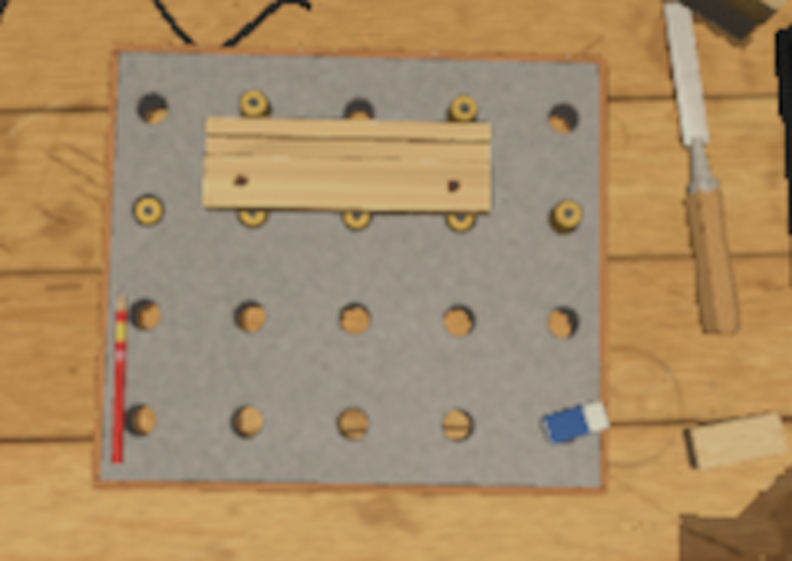

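The rail's corners at (206,116), (491,124), (491,212) and (204,207) match the outline I computed for a seated rail to within about 3 crop pixels (2 mm). Everything else is where it was, so I hand in.

```bash
python3 -c "
from bench import *
print(close_job())"
```

```text
the job is handed in; nothing more can be done
None
```

I pressed the dog flush and pushed the rail back until it stopped against both back dogs. The last picture shows nothing else moved, the hand is clear, and the job is handed in; no verdict was shown.

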